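# Trip-test the wide breaker

## Task

Trip-test the wide breaker on the test board: press its test button so that its lever drops, then lift that lever back until it stays up by itself. Finally slide the little cover fully over the test button. Leave the narrow breaker's lever up, and do not shift the mug or the pliers beside the board.

Things in the scene. Friction and masses are not known exactly. Their poses are not given: they have to be found in the camera images.
- wide_breaker: white four-pole breaker fixed face up on a plywood board, 155 (own x) x 110 (own y) x 62 high; its face (120 x 110, centred) lies 62 above the origin, its end shoulders 40. Black lever at own y = -28, grey test button with sliding cover at own y = +30. Origin: centre of the underside, 21 above the desk; own x points away from the robot, turned by up to 0.3 rad; y left, z up.
- narrow_breaker: white two-pole breaker beside it, fixed, 155 x 50 x 62, with a similar black lever in its middle and no button. Left or right of the wide one, its origin 110 to the side. Origin and axes as for the wide one.
- wide_lever (a joint): angle of its lever (rad): 0 = up on its stop, leaning 14 degrees away from the robot; 1.08 = dropped, 48 degrees from vertical towards the robot (own -x). It has a dead centre, upright at 0.244, and falls by its weight to the side it leans. Hinge line along own y at own x = +34, z = 56 of the wide breaker; lift it along its arc with 1 to 2 N: a level push jams.
- wide_lever_bar (a point): centre of the wide lever's crossbar: a round bar 14 in diameter and 36 long along own y, 55 from the hinge line. Up, it is about 109 above the breaker's underside; dropped, 93 (24 of clear height between bar and face). Stem below it: 12 x 18.
- narrow_lever (a joint): angle of the narrow breaker's lever (rad), same meaning; stays at 0 (up).
- test_button (a joint): travel of the test button (m): 0 = out, 0.006 = fully pressed (about 4 to 5 N); it springs back. The lever is released after about 0.0035.
- test_button_top (a point): centre of the top of the grey round test button, 26 in diameter, 9 above the breaker's face when out, pressed straight down; at own x = +22, y = +30 of the wide breaker.
- button_cover (a joint): travel of the sliding cover (m): near 0 = open (parked on the robot's side of the button), 0.055 = shut over the button; it slides along the wide breaker's own +x, away from the robot, against about 1.2 N of friction.
- cover_rib (a point): centre of the top of the thumb rib on the grey cover, 28 above the breaker's face. The rib is 8 thick (own x), 30 long (own y), 13 high and stands in the middle of the cover's 36 x 38 roof, whose top is 15.5 above the face.
- mug: white mug with a red band, 83 x 118 x 96, standing on the desk right of the board; bystander. Origin: centre of its underside.
- pliers: small pliers with red handles, 151 long, lying flat left of the board; bystander. Origin at the middle of the underside.

How it is judged:
By the outcome, as a careful person would: the job done as asked, in the order asked, and still so for the second after the job is handed in, with the robot touching nothing.
It also fails if it takes over 48 s, if anything falls off the work surface, if the arm or the gripper's body presses on something with over 40 N, if the wrist force passes 120 N, or if a joint passes its speed limit or range.

## Robot

A 7-joint arm with a two-finger parallel gripper is mounted at the origin on a cart in front of the work surface, level with it; the furniture and walls round the work are solid. World frame = base frame: x ahead of the robot, y to its left, z up, the work surface at z = 0. Lengths are in m, angles in rad, forces in N, time in s.
With the tool pointing down it reaches from about 0.4 to 0.85 m from the base axis. Payload 4.5 kg.
Tool frame: the origin (TCP) lies at the very end of the fingers, on their centre line; the grasp point (between the pads) lies 19 mm behind it; z points along the fingers, y is the line along which they close (so a half turn about z gives the same grasp; the last joint's range is limited). The gripper opens to 88 mm and grips with 3 to 60 N. Pads are 18 mm wide; open, the fingers measure 123 mm over their backs; the gripper's body (75 mm by 187 mm) begins 45 mm behind the grasp point.
Start: joints at [-1.175, 0.689, -0.195, 1.565, 0.157, 0.902, -0.215], TCP at [0.221, 0.585, 0.239] pointing down, gripper open.
Joint ranges: [-3.01, 3.01], [-0.46, 2.08], [-1.47, 1.51], [0.13, 2.56], [-1, 4.14], [0.04, 2.09], [-2.66, 2.66]. Speed limits (rad/s): [2.57, 2.57, 3.14, 3.14, 3.14, 3.14, 3.14].

## Interface

Orientations are given as a unit quaternion [x, y, z, w].
In Python, from bench import ctrl, vision gives the robot as it stands.
- The arm moves only by the tool send_rows, never from a script. Its argument "steps" is a list of rows, each an object with "travel": the shift along the world's x, y, z in cm, a list of three; "twist": the turn about the world's z in rad; "fingers": the finger opening in cm, from 0 to 8.81. In form: [{"travel": [x, y, z], "twist": twist, "fingers": fingers}, ...]. A call has 1 to 10 rows; each row shifts and turns the commanded pose from where the row before left it; what a row does not reach is not made up. A row lasts 1/8 s, in which the tool goes at most 62.5 mm and 10.7 degrees, less where a joint would pass 70% of its speed; a pose out of reach is approached as far as the arm can. A call with a gripper value outside its range is refused whole. The fingers move at their own pace and stop on an object; the grip force is fixed at half the most. Time passes only in rows, so rows that do not move let the fingers close. It gives the time, the measured TCP pose, the force, the opening and the grip force at its end, in the units of the state.
- ctrl.observe(): the state, without advancing time (a new reading comes with each control period).
- vision.snapshot(name): name is "scene" or "top" or "wrist"; returns a dict with "frame" (480x640x3 uint8, red, green, blue), "range_z" (480x640 float32, m along the optical axis (not along the pixel's ray), 0 where there is no reading), "vfov" (degrees; the focal length in pixels is half the picture's height over the tangent of half this angle, whatever the lens; pixels are square), "cx", "cy" (the principal point, pixels), "T" (4x4, takes a point from camera to world coordinates). Camera axes: x right, y up, looking along -z (the intrinsics and any distortion apply to the point x, -y, -z); pixel columns grow to the right and rows downward; lengths in m; the calibration is good to about 2 mm. A picture is of the moment at which its call begins.
- ctrl.close_job(): hands the job in; it is judged then, once.
Trained networks look in the newest picture that a camera, given by its name, has taken for a name from the list of things; names that differ only in an ending like _2 or _b are one class to them, and where a whole thing is asked for, a point or a joint stands for the part that bears it (a point fixed in the world has none). Each returns a list of dicts, best first, with "conf" (0 to 1); they miss things now and then, are a little off and sometimes report something else, mostly with a low value. They report only what shows in the picture. A call takes as long as a camera call.
- vision.find_in(camera, thing): "location" ([column, row] in pixels, amid what is visible of it).
- vision.spot_point(camera, thing): "location" ([column, row] in pixels: a listed point, or the origin of a listed thing).
The state is a dict: "time": time; "joints": joint angles; "joint_vel": joint speeds; "joint_torque": joint torques, N m; "eef_pos": TCP position; "tool_rot": TCP orientation; "ft_force": force on the tool from outside, world axes, zero at the start; "moment": the same for the moment, N m; "gripper_width": finger opening in m; "grasp_force": force on a finger pad.
Only numpy, scipy, OpenCV 4.12 (cv2) and the standard library are available. Lean on these libraries where they do the work, as an engineer would, in place of code of your own. Each camera call takes 0.05 s, during which the arm holds its last target. There are 200 camera calls.

## Working session

There is one attempt and no reset: what is moved stays moved. The work goes in short steps, Python scripts to look and compute and a tool call to move; the robot and the scene stay as the last step left them, time stands still between calls to the robot, and variables do not carry over. Pictures are saved under pics/ and viewed, at most 10 in all, crops included, and the job is handed in when it is done.

Besides the shell and the picture viewer there is one more tool, called after "Request:" as a command line: name --argument value ..., lists and objects as JSON in quotes. send_rows: Moves the arm, as the interface text tells. Its arguments: {"type":"object","properties":{"steps":{"type":"array","items":{"type":"object","properties":{"travel":{"type":"array","items":{"type":"number"}},"twist":{"type":"number"},"fingers":{"type":"number"}}}}},"required":["steps"]}

```bash
mkdir -p pics
cat > h.py <<'E'
import numpy as np, cv2
from bench import ctrl, vision
def deproj(s,c,r,d=None):
    f=240/np.tan(np.radians(s['vfov'])/2)
    if d is None:
        p=s['range_z'][int(r)-2:int(r)+3,int(c)-2:int(c)+3]; p=p[p>0]; d=np.median(p) if p.size else np.nan
    return (s['T']@np.array([(c-s['cx'])/f*d,-(r-s['cy'])/f*d,-d,1]))[:3]
def ray_z(s,c,r,z):
    o=s['T'][:3,3]; v=deproj(s,c,r,1.0)-o
    return o+v*(z-o[2])/v[2]
def save(s,n): cv2.imwrite('pics/'+n+'.png',s['frame'][:,:,::-1])
E
python3 - <<'E'
from h import *
np.set_printoptions(precision=4,suppress=True)
o=ctrl.observe(); print(o)
for cam in ['top','scene']:
    s=vision.snapshot(cam); save(s,cam+'0'); print(cam,s['vfov'],s['cx'],s['cy'],s['T'].tolist(),[k for k in s])
    for t in ['wide_lever_bar','test_button_top','cover_rib','wide_breaker','narrow_breaker','mug','pliers']:
        for d in vision.spot_point(cam,t)[:2]:
            c,r=d['location']; print(t,round(d['conf'],2),np.round([c,r]),deproj(s,c,r))
E
```

```text
{'time': 0.0, 'joints': array([-1.1752,  0.69  , -0.1945,  1.5663,  0.1573,  0.9025, -0.2151]), 'joint_vel': array([-0.0018, -0.0003,  0.0009,  0.0001, -0.0008,  0.0014, -0.0011]), 'joint_torque': array([ -0.0007, -52.7562,  -1.2672, -15.343 ,  -0.0527,   0.0068,
         0.0002]), 'eef_pos': array([0.2211, 0.5839, 0.2379]), 'tool_rot': array([ 0.1799,  0.9837, -0.0009, -0.0001]), 'ft_force': array([ 0.1134,  0.035 , -0.7789]), 'moment': array([-0.0313,  0.0088,  0.0282]), 'grasp_force': 0.0, 'gripper_width': 0.0880717378583681}
top 55.427313618198795 321.47788619562334 235.39377704967472 [[0.022140365574708783, 0.9948285348951811, -0.0991261336405582, 0.4489785018169406], [-0.9997302903107848, 0.02133543521740698, -0.009173104120085993, -0.016557403952529193], [-0.007010766529585943, 0.09930249424053446, 0.9950325943356211, 1.1898670820703066], [0.0, 0.0, 0.0, 1.0]] ['frame', 'range_z', 'vfov', 'cx', 'cy', 'T']
wide_lever_bar 0.44 [397. 214.] [ 0.6069 -0.1824  0.1355]
test_button_top 0.67 [368. 220.] [ 0.5997 -0.1186  0.0905]
cover_rib 0.69 [366. 238.] [ 0.5538 -0.1128  0.1106]
wide
[... 309 characters left out ...]
938295485838676, 1.0825118014286146], [0.7621802287944458, 0.5103157013082894, -0.39832045369661234, -0.47477729097874727], [0.007841344557690443, 0.6079723648020733, 0.7939194650293583, 1.0433514507611317], [0.0, 0.0, 0.0, 1.0]] ['frame', 'range_z', 'vfov', 'cx', 'cy', 'T']
wide_lever_bar 0.46 [276. 296.] [ 0.6154 -0.1872  0.1346]
test_button_top 0.62 [292. 283.] [ 0.5896 -0.125   0.0916]
cover_rib 0.78 [282. 265.] [ 0.5409 -0.1157  0.099 ]
wide_breaker 0.82 [275. 296.] [ 0.6151 -0.1896  0.1343]
narrow_breaker 0.95 [318. 281.] [ 0.6185 -0.0725  0.0795]
mug 0.74 [275. 296.] [ 0.6142 -0.1884  0.1347]
mug 0.32 [279. 296.] [ 0.6188 -0.1814  0.1326]
pliers 0.56 [416. 196.] [0.5422 0.3546 0.0041]
```

Run:
```python
import cv2,numpy as np
a=cv2.imread('pics/top0.png')[160:310,280:520]; b=cv2.imread('pics/scene0.png')[200:380,160:400]
a=cv2.resize(a,(480,300),interpolation=2);b=cv2.resize(b,(720,540),interpolation=2)
a=cv2.resize(cv2.imread('pics/top0.png')[170:300,290:510],(792,468),interpolation=2)
cv2.imwrite('pics/a.png',a);cv2.imwrite('pics/b.png',b)
```

```text
(no output)
```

View pics/a.png

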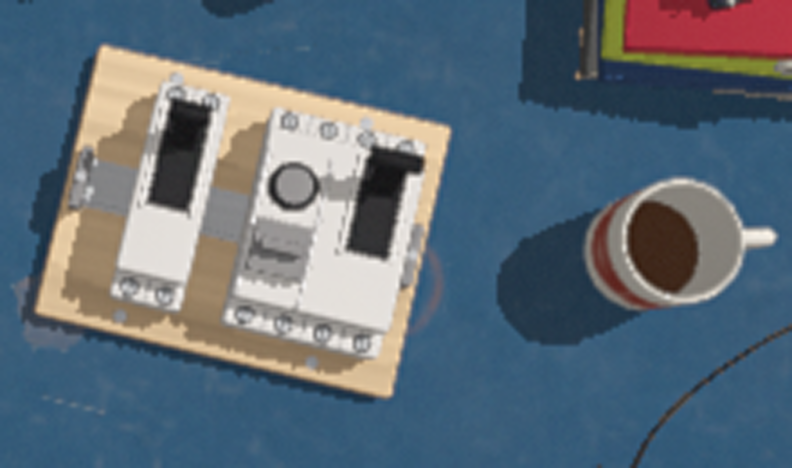

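View pics/b.png

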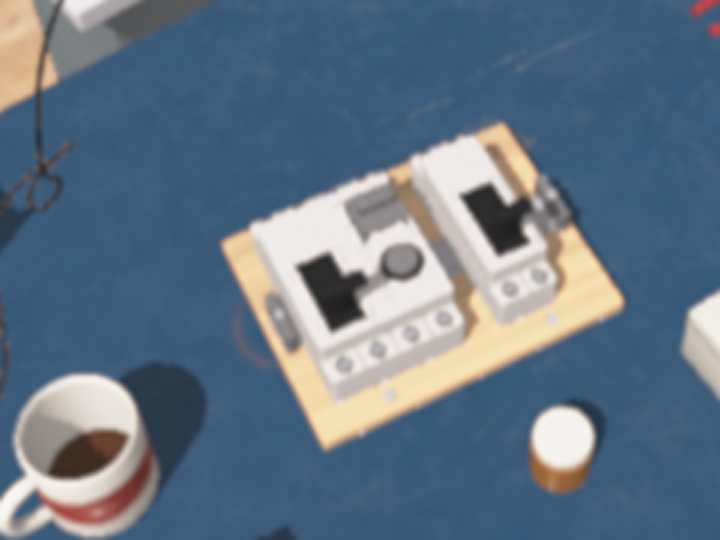

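Run:
```python
from h import *
np.set_printoptions(precision=4,suppress=True)
from scipy.optimize import least_squares
obs=[]
P={'wide_lever_bar':(47.3,-28,109),'test_button_top':(22,30,71),'cover_rib':(-33,30,90)}
for cam in ['top','scene']:
    s=vision.snapshot(cam)
    f=240/np.tan(np.radians(s['vfov'])/2)
    r,c=np.mgrid[0:480,0:640]; d=s['range_z']
    X=np.stack([(c-s['cx'])/f*d,-(r-s['cy'])/f*d,-d,np.ones_like(d)],-1)@s['T'].T
    fr=s['frame'].astype(int)
    m=(d>0)&(abs(X[...,2]-.083)<.006)&(X[...,0]>.45)&(X[...,0]<.7)&(abs(X[...,1]+.15)<.2)&(fr.min(-1)>130)
    n,lab,st,ce=cv2.connectedComponentsWithStats(m.astype(np.uint8))
    for k in range(1,n):
        if st[k,4]>150:
            pts=X[lab==k][:,:2].astype(np.float32)*1000
            print(cam,st[k],cv2.minAreaRect(pts), X[lab==k][:,2].mean())
    for t in P:
        for dd in vision.spot_point(cam,t)[:1]:
            q=ray_z(s,*dd['location'],(P[t][2]+21)/1000); obs.append((P[t],q,dd['conf'])); print(cam,t,q)
def model(p,P): 
    R=np.array([[np.cos(p[2]),-np.sin(p[2])],[np.sin(p[2]),np.cos(p[2])]]); return p[:2]+R@np.array(P[:2])/1000
fn=lambda p:np.concatenate([model(p,a)-q[:2] for a,q,_ in obs])
r=least_squares(fn,[.57,-.14,-.2],loss='soft_l1',f_scale=.003); print(r.x,(fn(r.x)*1000).round(1))
```

```text
top [322 198  31  51 618] ((591.03076171875, -43.609317779541016), (49.9479866027832, 118.7085952758789), 77.68026733398438) 0.08264879524824616
top [ 354  205   54   58 1405] ((568.0809936523438, -151.32521057128906), (109.77391815185547, 120.26406860351562), 77.64197540283203) 0.08262619081228231
top wide_lever_bar [ 0.6122 -0.1809  0.13  ]
top test_button_top [ 0.5975 -0.1197  0.092 ]
top cover_rib [ 0.5503 -0.1201  0.111 ]
scene [300 246  42  46 644] ((593.5601806640625, -44.15626525878906), (51.56025695800781, 122.23506927490234), 77.2047348022461) 0.08335192627224529
scene [ 246  259   65   59 1499] ((570.0538330078125, -151.28125), (110.3620376586914, 122.35696411132812), 77.73848724365234) 0.08353724973005984
scene wide_lever_bar [ 0.6177 -0.1897  0.13  ]
scene test_button_top [ 0.5851 -0.1197  0.092 ]
scene cover_rib [ 0.5497 -0.1077  0.111 ]
[ 0.5732 -0.1462 -0.1872] [ 2.3 -1.6  2.9 -1.1 -4.   9.5 -3.2  7.2 15.3 -1.2 -3.3 -2.9]
```

Request:
send_rows --steps '[{"travel": [1.9, -3.6, 0], "twist": 0.015, "fingers": 0}, {"travel": [1.9, -3.6, 0], "twist": 0.015, "fingers": 0}, {"travel": [1.9, -3.6, 0], "twist": 0.015, "fingers": 0}, {"travel": [1.9, -3.6, 0], "twist": 0.015, "fingers": 0}, {"travel": [1.9, -3.6, 0], "twist": 0.015, "fingers": 0}, {"travel": [1.9, -3.6, 0], "twist": 0.015, "fingers": 0}, {"travel": [1.9, -3.6, 0], "twist": 0.015, "fingers": 0}, {"travel": [1.9, -3.6, 0], "twist": 0.015, "fingers": 0}, {"travel": [1.9, -3.6, 0], "twist": 0.015, "fingers": 0}, {"travel": [1.9, -3.6, 0], "twist": 0.015, "fingers": 0}]'

```text
time: 2.45
eef_pos: [0.412, 0.2235, 0.239]
tool_rot: [0.105, 0.994, 0.0, 0.0]
ft_force: [0.5, 0.0, 0.3]
gripper_width: 0.0005
grasp_force: 0.0
```

Request:
send_rows --steps '[{"travel": [1.9, -3.5, 0], "twist": 0, "fingers": 0}, {"travel": [1.9, -3.5, 0], "twist": 0, "fingers": 0}, {"travel": [1.9, -3.5, 0], "twist": 0, "fingers": 0}, {"travel": [1.9, -3.5, 0], "twist": 0, "fingers": 0}, {"travel": [1.9, -3.5, 0], "twist": 0, "fingers": 0}, {"travel": [1.9, -3.5, 0], "twist": 0, "fingers": 0}, {"travel": [1.9, -3.5, 0], "twist": 0, "fingers": 0}, {"travel": [1.9, -3.5, 0], "twist": 0, "fingers": 0}, {"travel": [1.9, -3.5, 0], "twist": 0, "fingers": 0}, {"travel": [0, 0, 0], "twist": 0, "fingers": 0}]'

```text
time: 3.7
eef_pos: [0.5831, -0.0947, 0.2384]
tool_rot: [0.109, 0.994, -0.001, 0.001]
ft_force: [-0.3, 1.1, -0.6]
gripper_width: 0.0004
grasp_force: 0.0
```

Run:
```python
from h import *
np.set_printoptions(precision=4,suppress=True)
s=vision.snapshot('wrist'); save(s,'w0')
for t in ['wide_lever_bar','test_button_top','cover_rib']:
    for dd in vision.spot_point('wrist',t)[:1]:
        z={'wide_lever_bar':.13,'test_button_top':.092,'cover_rib':.111}[t]
        print(t,dd,ray_z(s,*dd['location'],z),deproj(s,*dd['location']))
R=np.array([[np.cos(-.2155),-np.sin(-.2155)],[np.sin(-.2155),np.cos(-.2155)]])
f=240/np.tan(np.radians(s['vfov'])/2)
im=s['frame'][:,:,::-1].copy()
for p in [(47.3,-28,109),(22,30,71),(-33,30,90),(60,55,62),(-60,55,62),(60,-55,62),(-60,-55,62)]:
    w=np.r_[np.array([.569,-.1513])+R@np.array(p[:2])/1000,(p[2]+21)/1000,1]
    c=np.linalg.inv(s['T'])@w; u=(s['cx']+f*c[0]/-c[2],s['cy']-f*c[1]/-c[2]); print(p,w[:3],u)
    if abs(u[0])<2000: cv2.drawMarker(im,(int(u[0]),int(u[1])),(0,0,255),0,14,1)
cv2.imwrite('pics/w0m.png',im)
```

```text
test_button_top {'location': [285.3, 248.9], 'conf': 0.95} [ 0.5981 -0.128   0.092 ] [ 0.598  -0.128   0.0922]
cover_rib {'location': [280.0, 203.2], 'conf': 0.72} [ 0.5526 -0.1191  0.111 ] [ 0.5526 -0.1191  0.1112]
(47.3, -28, 109) [ 0.6092 -0.1888  0.13  ] (np.float64(212.97789723191602), np.float64(291.83417701508125))
(22, 30, 71) [ 0.5969 -0.1267  0.092 ] (np.float64(286.3706639195974), np.float64(247.41671483900555))
(-33, 30, 90) [ 0.5432 -0.1149  0.111 ] (np.float64(282.11066399547383), np.float64(190.78940971425808))
(60, 55, 62) [ 0.6394 -0.1104  0.083 ] (np.float64(314.29078923684216), np.float64(281.3138025000481))
(-60, 55, 62) [ 0.5221 -0.0847  0.083 ] (np.float64(313.4856713853539), np.float64(153.54905024633197))
(60, -55, 62) [ 0.6159 -0.2179  0.083 ] (np.float64(200.61663394014238), np.float64(281.4830831143012))
(-60, -55, 62) [ 0.4986 -0.1922  0.083 ] (np.float64(185.12895133151537), np.float64(153.878947313215))
```

View pics/w0m.png

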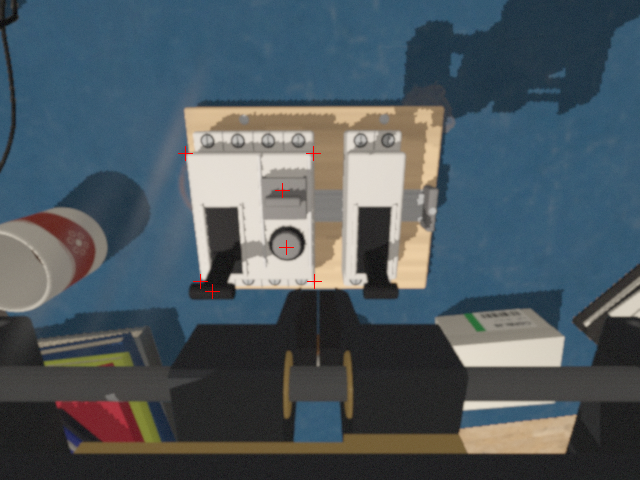

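Request:
send_rows --steps '[{"travel": [0.7, -1.6, 0], "twist": 0, "fingers": 0}, {"travel": [0.7, -1.6, 0], "twist": 0, "fingers": 0}, {"travel": [0, 0, -3], "twist": 0, "fingers": 0}, {"travel": [0, 0, -3], "twist": 0, "fingers": 0}, {"travel": [0, 0, -3], "twist": 0, "fingers": 0}, {"travel": [0, 0, -2.5], "twist": 0, "fingers": 0}, {"travel": [0, 0, -1.8], "twist": 0, "fingers": 0}, {"travel": [0, 0, 0], "twist": 0, "fingers": 0}, {"travel": [0, 0, 0], "twist": 0, "fingers": 0}]'

```text
time: 5.03
eef_pos: [0.597, -0.1227, 0.1065]
tool_rot: [0.106, 0.994, -0.0, 0.001]
ft_force: [-0.2, -0.5, 0.4]
gripper_width: 0.0006
grasp_force: 0.0
```

Request:
send_rows --steps '[{"travel": [0, 0, -0.4], "twist": 0, "fingers": 0}, {"travel": [0, 0, -0.3], "twist": 0, "fingers": 0}, {"travel": [0, 0, -0.3], "twist": 0, "fingers": 0}, {"travel": [0, 0, -0.2], "twist": 0, "fingers": 0}, {"travel": [0, 0, 0], "twist": 0, "fingers": 0}]'

```text
time: 5.65
eef_pos: [0.5961, -0.1224, 0.0936]
tool_rot: [0.106, 0.994, 0.0, -0.0]
ft_force: [-0.6, -0.3, 0.4]
gripper_width: 0.0006
grasp_force: 0.0
```

Request:
send_rows --steps '[{"travel": [0, -0.3, 0], "twist": 0, "fingers": 0}, {"travel": [0, 0, -0.2], "twist": 0, "fingers": 0}, {"travel": [0, 0, -0.2], "twist": 0, "fingers": 0}, {"travel": [0, 0, -0.2], "twist": 0, "fingers": 0}, {"travel": [0, 0, 0], "twist": 0, "fingers": 0}]'

```text
time: 6.28
eef_pos: [0.5964, -0.1261, 0.0879]
tool_rot: [0.106, 0.994, -0.0, 0.0]
ft_force: [-0.5, -1.7, 2.9]
gripper_width: 0.0005
grasp_force: 1.6
```

Request:
send_rows --steps '[{"travel": [0, 0, -0.2], "twist": 0, "fingers": 0}, {"travel": [0, 0, -0.1], "twist": 0, "fingers": 0}, {"travel": [0, 0, 0], "twist": 0, "fingers": 0}]'

```text
time: 6.65
eef_pos: [0.5964, -0.1261, 0.0862]
tool_rot: [0.106, 0.994, -0.001, 0.0]
ft_force: [-3.6, -2.4, 13.8]
gripper_width: 0.0006
grasp_force: 6.7
```

Run:
```python
from h import *
o=ctrl.observe(); print(o['eef_pos'],o['ft_force'])
s=vision.snapshot('scene'); cv2.imwrite('pics/c.png',cv2.resize(s['frame'][200:360,200:400,::-1],(700,560),interpolation=2))
```

```text
[ 0.59639474 -0.12609304  0.08616035] [-3.57234126 -2.41488344 13.8062788 ]
```

View pics/c.png

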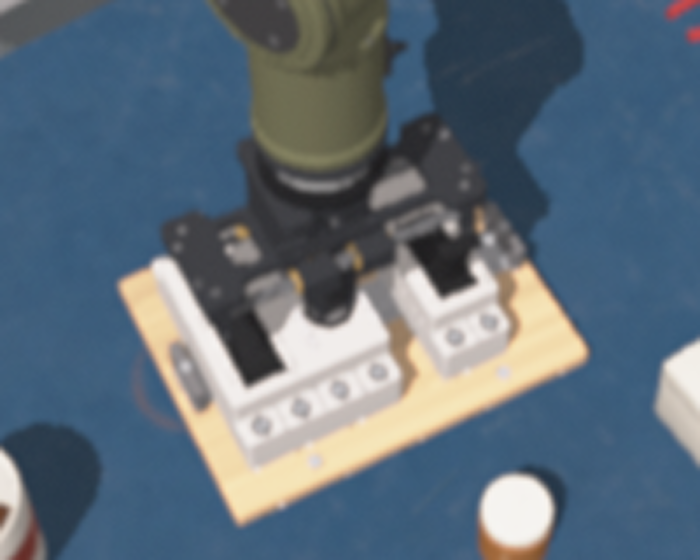

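Request:
send_rows --steps '[{"travel": [0, 0, 2], "twist": 0, "fingers": 0}, {"travel": [0, 0, 4], "twist": 0, "fingers": 0}, {"travel": [0, 0, 4], "twist": 0, "fingers": 5}, {"travel": [-1, -1.7, 1], "twist": 0, "fingers": 5}, {"travel": [-1, -1.7, 0], "twist": 0, "fingers": 5}, {"travel": [-2, -1.7, 0], "twist": 0, "fingers": 5}, {"travel": [0, 0, 0], "twist": 0, "fingers": 5}, {"travel": [0, 0, 0], "twist": 0, "fingers": 5}]'

```text
time: 7.7
eef_pos: [0.5561, -0.1761, 0.1937]
tool_rot: [0.106, 0.994, 0.001, -0.001]
ft_force: [1.0, 0.5, 0.5]
gripper_width: 0.0502
grasp_force: 0.0
```

Run:
```python
from h import *
np.set_printoptions(precision=4,suppress=True)
o=ctrl.observe(); print(o['eef_pos'],o['ft_force'],o['gripper_width'])
s=vision.snapshot('wrist'); save(s,'w1')
for t,z in [('wide_lever_bar',.114),('test_button_top',.092),('cover_rib',.111)]:
    for dd in vision.spot_point('wrist',t)[:1]: print(t,dd,ray_z(s,*dd['location'],z),deproj(s,*dd['location']))
```

```text
[ 0.5561 -0.1761  0.1937] [0.9621 0.5168 0.4994] 0.05015446505347827
wide_lever_bar {'location': [316.1, 252.7], 'conf': 0.96} [ 0.5564 -0.1769  0.114 ] [ 0.554  -0.1763  0.1207]
test_button_top {'location': [389.6, 275.8], 'conf': 0.6} [ 0.5956 -0.126   0.092 ] [ 0.5954 -0.126   0.0924]
cover_rib {'location': [395.7, 228.8], 'conf': 0.82} [ 0.5518 -0.1191  0.111 ] [ 0.5519 -0.1191  0.1107]
```

View pics/w1.png

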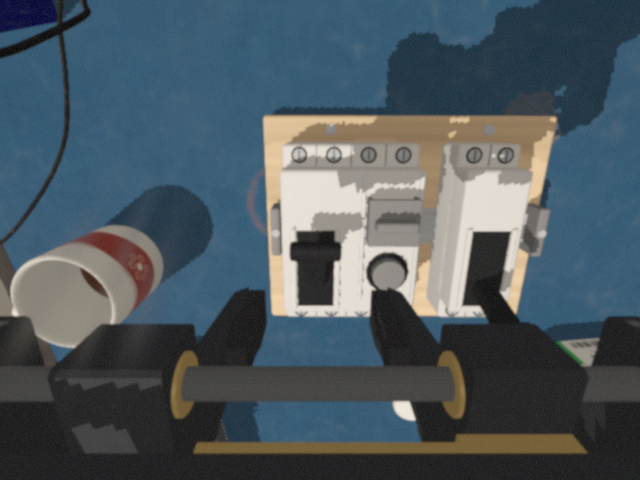

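Request:
send_rows --steps '[{"travel": [0, -0.1, -3], "twist": 0, "fingers": 5}, {"travel": [0, 0, -3], "twist": 0, "fingers": 5}, {"travel": [0, 0, -2], "twist": 0, "fingers": 5}, {"travel": [0, 0, -1.4], "twist": 0, "fingers": 5}, {"travel": [0, 0, 0], "twist": 0, "fingers": 5}, {"travel": [0, 0, 0], "twist": 0, "fingers": 5}]'

```text
time: 8.65
eef_pos: [0.5569, -0.1774, 0.1015]
tool_rot: [0.106, 0.994, 0.0, 0.001]
ft_force: [0.1, -0.2, 0.3]
gripper_width: 0.0497
grasp_force: 0.0
```

Request:
send_rows --steps '[{"travel": [0, 0, 0], "twist": 0, "fingers": 3.2}, {"travel": [0, 0, 0], "twist": 0, "fingers": 3.2}, {"travel": [0, 0, 0], "twist": 0, "fingers": 3.2}, {"travel": [0, 0, 0], "twist": 0, "fingers": 3.2}]'

```text
time: 9.15
eef_pos: [0.5566, -0.1779, 0.1014]
tool_rot: [0.106, 0.994, -0.0, 0.001]
ft_force: [-1.0, -1.5, 4.4]
gripper_width: 0.0354
grasp_force: 30.0
```

Request:
send_rows --steps '[{"travel": [0.4, -0.09, 0.41], "twist": 0, "fingers": 3.2}, {"travel": [0.44, -0.1, 0.36], "twist": 0, "fingers": 3.2}, {"travel": [0.47, -0.1, 0.31], "twist": 0, "fingers": 3.2}, {"travel": [0.5, -0.11, 0.26], "twist": 0, "fingers": 3.2}, {"travel": [0, 0, 0], "twist": 0, "fingers": 3.2}]'

```text
time: 9.78
eef_pos: [0.5739, -0.1817, 0.1144]
tool_rot: [0.106, 0.994, -0.0, -0.001]
ft_force: [-5.1, -0.8, 0.2]
gripper_width: 0.0353
grasp_force: 30.0
```

Forces are low; continue.

Request:
send_rows --steps '[{"travel": [0.52, -0.11, 0.21], "twist": 0, "fingers": 3.2}, {"travel": [0.54, -0.12, 0.15], "twist": 0, "fingers": 3.2}, {"travel": [0.56, -0.12, 0.09], "twist": 0, "fingers": 3.2}, {"travel": [0.56, -0.12, 0.03], "twist": 0, "fingers": 3.2}, {"travel": [0.56, -0.12, -0.03], "twist": 0, "fingers": 3.2}, {"travel": [0.37, -0.08, -0.05], "twist": 0, "fingers": 3.2}, {"travel": [0, 0, 0], "twist": 0, "fingers": 3.2}]'

```text
time: 10.65
eef_pos: [0.6069, -0.1888, 0.1189]
tool_rot: [0.106, 0.994, -0.0, 0.002]
ft_force: [-3.8, -2.6, 6.0]
gripper_width: 0.0356
grasp_force: 30.0
```

Request:
send_rows --steps '[{"travel": [0.2, -0.04, -0.03], "twist": 0, "fingers": 3.2}, {"travel": [0, 0, 0], "twist": 0, "fingers": 3.2}, {"travel": [0, 0, 0], "twist": 0, "fingers": 5}, {"travel": [0, 0, 0], "twist": 0, "fingers": 5}, {"travel": [0, 0, 0], "twist": 0, "fingers": 5}, {"travel": [0, 0, 2], "twist": 0, "fingers": 5}, {"travel": [0, 0, 4], "twist": 0, "fingers": 5}, {"travel": [0, 0, 2], "twist": 0, "fingers": 5}, {"travel": [0, 0, 0], "twist": 0, "fingers": 0}, {"travel": [0, 0, 0], "twist": 0, "fingers": 0}]'

```text
time: 11.9
eef_pos: [0.6068, -0.1884, 0.1968]
tool_rot: [0.106, 0.994, 0.0, -0.001]
ft_force: [-0.2, -0.4, 0.2]
gripper_width: 0.0321
grasp_force: 0.0
```

Run:
```python
from h import *
np.set_printoptions(precision=4,suppress=True)
o=ctrl.observe(); print(o['eef_pos'],o['ft_force'],o['gripper_width'])
s=vision.snapshot('wrist'); save(s,'w2')
for t,z in [('wide_lever_bar',.13),('test_button_top',.092),('cover_rib',.111)]:
    for dd in vision.spot_point('wrist',t)[:1]: print(t,dd,ray_z(s,*dd['location'],z),deproj(s,*dd['location']))
```

```text
[ 0.6068 -0.1884  0.1968] [-0.209  -0.4295  0.1894] 0.0320786567347951
wide_lever_bar {'location': [317.2, 262.7], 'conf': 0.71} [ 0.6096 -0.1889  0.13  ] [ 0.6068 -0.1883  0.1373]
test_button_top {'location': [396.2, 212.2], 'conf': 0.61} [ 0.5971 -0.1255  0.092 ] [ 0.5972 -0.1255  0.0919]
cover_rib {'location': [402.9, 149.8], 'conf': 0.89} [ 0.551  -0.1188  0.111 ] [ 0.5509 -0.1189  0.1114]
```

View pics/w2.png

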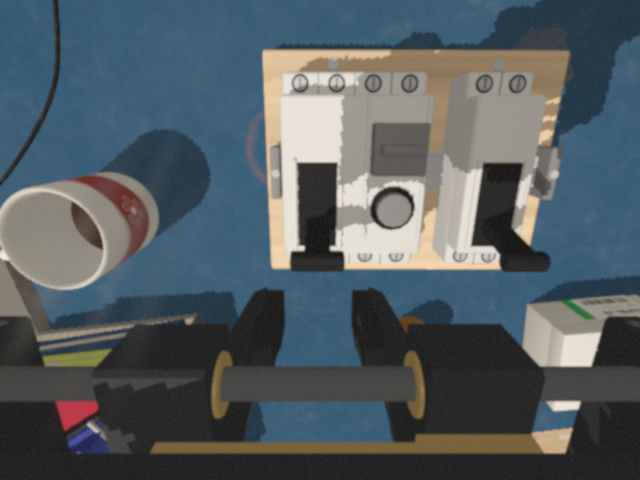

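Request:
send_rows --steps '[{"travel": [-2.4, 2.6, 0], "twist": 0, "fingers": 0}, {"travel": [-2.5, 2.5, 0], "twist": 0, "fingers": 0}, {"travel": [-2.5, 2.5, 0], "twist": 0, "fingers": 0}, {"travel": [0, 0, 0], "twist": 0, "fingers": 0}, {"travel": [0, 0, -3], "twist": 0, "fingers": 0}, {"travel": [0, 0, -3], "twist": 0, "fingers": 0}, {"travel": [0, 0, -2.4], "twist": 0, "fingers": 0}, {"travel": [0, 0, -0.8], "twist": 0, "fingers": 0}, {"travel": [0, 0, 0], "twist": 0, "fingers": 0}, {"travel": [0, 0, 0], "twist": 0, "fingers": 0}]'

```text
time: 13.35
eef_pos: [0.5342, -0.1128, 0.1066]
tool_rot: [0.106, 0.994, 0.0, 0.001]
ft_force: [-0.3, 0.8, 0.8]
gripper_width: 0.0005
grasp_force: 0.0
```

Request:
send_rows --steps '[{"travel": [0, 0, -0.4], "twist": 0, "fingers": 0}, {"travel": [0, 0, 0], "twist": 0, "fingers": 0}, {"travel": [0.6, -0.13, 0], "twist": 0, "fingers": 0}, {"travel": [0.6, -0.13, 0], "twist": 0, "fingers": 0}, {"travel": [0.6, -0.13, 0], "twist": 0, "fingers": 0}, {"travel": [0.6, -0.13, 0], "twist": 0, "fingers": 0}, {"travel": [0.6, -0.13, 0], "twist": 0, "fingers": 0}, {"travel": [0.6, -0.13, 0], "twist": 0, "fingers": 0}, {"travel": [0, 0, 0], "twist": 0, "fingers": 0}]'

```text
time: 14.48
eef_pos: [0.5703, -0.1205, 0.1018]
tool_rot: [0.106, 0.994, 0.0, 0.001]
ft_force: [0.4, 0.9, -0.7]
gripper_width: 0.0003
grasp_force: 0.0
```

Request:
send_rows --steps '[{"travel": [0.5, -0.11, 0], "twist": 0, "fingers": 0}, {"travel": [0.5, -0.11, 0], "twist": 0, "fingers": 0}, {"travel": [0.3, -0.07, 0], "twist": 0, "fingers": 0}, {"travel": [0, 0, 0], "twist": 0, "fingers": 0}]'

```text
time: 14.98
eef_pos: [0.5828, -0.1232, 0.1018]
tool_rot: [0.106, 0.994, 0.0, 0.0]
ft_force: [-1.1, 0.9, -0.2]
gripper_width: 0.0005
grasp_force: 0.1
```

Run:
```python
from h import *
np.set_printoptions(precision=4,suppress=True)
s=vision.snapshot('wrist'); save(s,'w3')
for t,z in [('wide_lever_bar',.13),('cover_rib',.111)]:
    for dd in vision.spot_point('wrist',t)[:1]: print(t,dd,ray_z(s,*dd['location'],z),deproj(s,*dd['location']))
```

```text
wide_lever_bar {'location': [178.4, 421.7], 'conf': 0.68} [ 0.609  -0.1911  0.13  ] [ 0.5542 -0.1474  0.1901]
cover_rib {'location': [312.1, 345.2], 'conf': 0.67} [ 0.5959 -0.1283  0.111 ] [ 0.5722 -0.1225  0.1454]
```

View pics/w3.png

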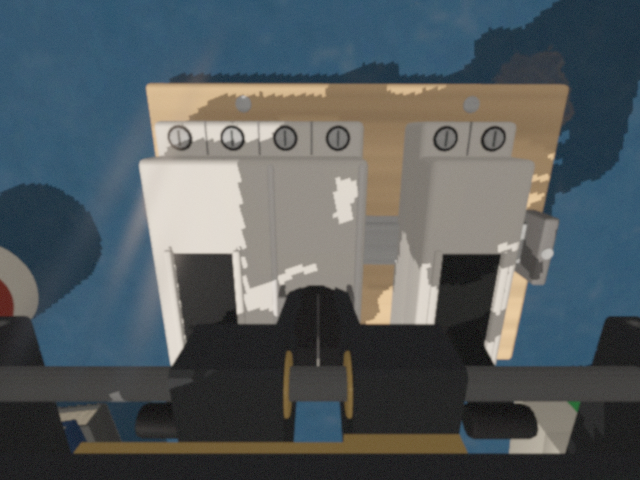

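Cover has moved from its parking place and sits behind the fingers (about (318,290)). Push on until the stop is felt.

Request:
send_rows --steps '[{"travel": [0.2, -0.04, 0], "twist": 0, "fingers": 0}, {"travel": [0, 0, 0], "twist": 0, "fingers": 0}]'

```text
time: 15.38
eef_pos: [0.5829, -0.1234, 0.1018]
tool_rot: [0.106, 0.994, -0.0, -0.002]
ft_force: [-5.4, 1.7, 4.7]
gripper_width: 0.0008
grasp_force: 2.6
```

Request:
send_rows --steps '[{"travel": [0.2, -0.04, 0], "twist": 0, "fingers": 0}, {"travel": [0, 0, 0], "twist": 0, "fingers": 0}]'

```text
time: 15.62
eef_pos: [0.583, -0.1234, 0.1017]
tool_rot: [0.106, 0.994, -0.0, -0.004]
ft_force: [-9.5, 1.6, 7.5]
gripper_width: 0.0007
grasp_force: 4.6
```

Request:
send_rows --steps '[{"travel": [-0.6, 0.13, 0], "twist": 0, "fingers": 0}, {"travel": [-0.6, 0.13, 0], "twist": 0, "fingers": 0}, {"travel": [0, 0, 2], "twist": 0, "fingers": 0}, {"travel": [0, 0, 4], "twist": 0, "fingers": 0}, {"travel": [-2, 0, 4], "twist": 0, "fingers": 0}, {"travel": [-3, 0, 2], "twist": 0, "fingers": 0}, {"travel": [0, 0, 0], "twist": 0, "fingers": 0}, {"travel": [0, 0, 0], "twist": 0, "fingers": 0}]'

```text
time: 16.62
eef_pos: [0.5253, -0.1215, 0.2216]
tool_rot: [0.106, 0.994, 0.0, 0.001]
ft_force: [0.3, 0.1, 0.1]
gripper_width: 0.0001
grasp_force: 0.0
```

Run:
```python
from h import *
np.set_printoptions(precision=4,suppress=True)
s=vision.snapshot('wrist'); save(s,'w4')
t=vision.snapshot('scene'); save(t,'s4')
im=np.hstack([cv2.resize(s['frame'][:,:,::-1],(400,300)),cv2.resize(t['frame'][170:350,180:420,::-1],(400,300))]); cv2.imwrite('pics/f.png',im)
for n,z in [('wide_lever_bar',.13),('cover_rib',.111)]:
  for c,q in [('wrist',s),('scene',t)]:
    for dd in vision.spot_point(c,n)[:1]: print(c,n,dd,ray_z(q,*dd['location'],z),deproj(q,*dd['location']))
print(ctrl.observe()['eef_pos'])
```

```text
scene wide_lever_bar {'location': [274.8, 297.1], 'conf': 0.44} [ 0.6143 -0.1888  0.13  ] [ 0.616  -0.1898  0.1332]
scene cover_rib {'location': [288.4, 277.9], 'conf': 0.6} [ 0.5848 -0.1299  0.111 ] [ 0.5698 -0.1195  0.0829]
[ 0.5247 -0.1213  0.2212]
```

View pics/f.png

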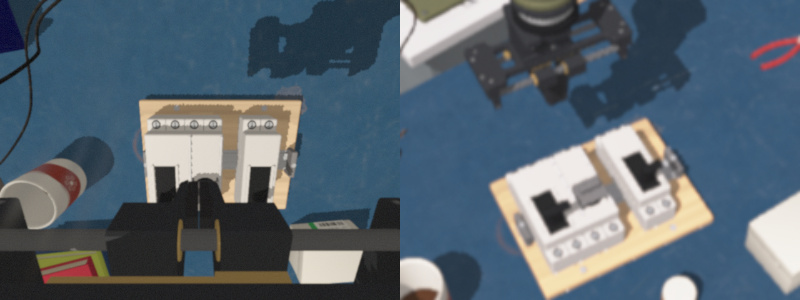

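Run:
```python
from h import *
for cam in ['scene','top']:
    s=vision.snapshot(cam); f=240/np.tan(np.radians(s['vfov'])/2)
    r,c=np.mgrid[0:480,0:640]; d=s['range_z']
    X=np.stack([(c-s['cx'])/f*d,-(r-s['cy'])/f*d,-d,np.ones_like(d)],-1)@s['T'].T
    x=X[...,0]-.569;y=X[...,1]+.1513; u=.977*x-.2137*y; v=.2137*x+.977*y
    for lo,hi in [(.0945,.102),(.104,.115)]:
        m=(d>0)&(X[...,2]>lo)&(X[...,2]<hi)&(v>.013)&(v<.047)&(abs(u)<.06)
        if m.any(): print(cam,lo,m.sum(),np.percentile(u[m],[2,50,98]),v[m].mean())
```

```text
scene 0.0945 148 [0.00500755 0.02871429 0.04085174] 0.028662918121184263
scene 0.104 61 [0.01971074 0.02465483 0.02820123] 0.02930457179956204
top 0.0945 3 [0.00408792 0.00660801 0.00891645] 0.04551568679993919
```

```bash
python3 -c "
from bench import ctrl
print(ctrl.close_job())"
```

```text
the job is handed in; nothing more can be done
None
```

I handed the job in at about 17 s: the test button was pressed and the wide lever dropped, I lifted it back and it stays up by itself, and the cover is pushed to its stop over the button; the narrow lever is still up and the arm never went near the mug or pliers.

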